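Lock the chain tensioner with its T-bolt

ROBOT

A 7-joint arm with a two-finger parallel gripper is mounted at the origin on the work surface. World frame = base frame: x ahead of the robot, y to its left, z up, the work surface at z = 0. Lengths are in m, angles in degrees, forces in N, time in s.
With the tool pointing down it reaches from about 0.425 to 1.025 m from the base axis. Payload 3.6 kg.
Tool frame: the origin (TCP) lies on the centre line of the jaws, within the pads' length; the fingertips stand 17 mm ahead of it and the grasp point (between the pads) lies 2 mm behind it; z points along the fingers, y is the line along which they close (so a half turn about z gives the same grasp; the last joint's range is limited). The gripper opens to 85 mm and grips with 20 to 120 N. Pads are 22 mm wide; open, the fingers measure 114 mm over their backs; the gripper's body (76 mm by 85 mm) begins 54 mm behind the grasp point. The pads swing forward as they close: fully open they stand 13 mm farther back than shut.
Start: joints at [-77.894, 33.873, 2.773, 92.16, -1.908, 54.013, -1.931], TCP at [0.218, 0.692, 0.248] pointing down, gripper open.
Joint ranges: [-153.93, 153.93], [-27.13, 128.08], [-72.61, 78.16], [10.71, 143.7], [-87.88, 267.88], [4.46, 118.87], [-176.78, 176.78]. Speed limits (degrees/s): [147.25, 147.25, 180, 180, 180, 180, 180].

INTERFACE

Orientations are given as [roll, pitch, yaw] about the fixed x, y, z axes, in that order (R = Rz(yaw) Ry(pitch) Rx(roll)).
In Python, from cell import manip gives the robot as it stands.
- The arm moves only by the shell command python3 -m pendant 'ROWS' [FORCE]. ROWS is JSON, a list of rows, each a list of 5 numbers: the shift along the tool's x, y, z in m, then the turn about the tool's z in rad, then the closure, from -1 (fully open) to 1 (shut). In form: [[dx, dy, dz, spin, gripper], ...]. A call has 1 to 12 rows; each row shifts and turns the commanded pose from where the row before left it, along the tool's axes as they then stand; what a row does not reach is not made up. A row lasts 1/8 s, in which the tool goes at most 62.5 mm and 10.7 degrees, less where a joint would pass 70% of its speed; a pose out of reach is approached as far as the arm can. A call with a gripper value outside its range is refused whole. The fingers move at their own pace and stop on an object; FORCE is the grip in N (left out, the last holds). Time passes only in rows, so rows that do not move let the fingers close. It gives the time, the measured TCP pose, the force, the opening and the grip force at its end, in the units of the state.
- manip.get_obs(): the state, without advancing time (a new reading comes with each control period).
- manip.get_image(name): name is "scene" or "top" or "wrist"; returns a dict with "image" (420x560x3 uint8, red, green, blue), "vertical_fov" (degrees; the focal length in pixels is half the picture's height over the tangent of half this angle, whatever the lens; pixels are square), "cx", "cy" (the principal point, pixels), "rvec" (rotation vector, rad) and "tvec" (3), from world to camera coordinates, as OpenCV has them. Camera axes: x right, y down, z forward; pixel columns grow to the right and rows downward; lengths in m; the calibration is good to about 2 mm. A picture is of the moment at which its call begins. There is no depth.
- manip.job_done(): hands the job in; it is judged then, once.
The state is a dict: "t": time; "q": joint angles; "joint_vel": joint speeds; "joint_torque": joint torques, N m; "tool_pos": TCP position; "tool_rot": TCP orientation; "contact_force": force on the tool from outside, world axes, zero at the start; "torque": the same for the moment, N m; "opening": finger opening in m; "grasp_force": force on a finger pad.
Only numpy, scipy, OpenCV 4.12 (cv2) and the standard library are available. Lean on these libraries where they do the work, as an engineer would, in place of code of your own. Each camera call takes 0.05 s, during which the arm holds its last target. There are 200 camera calls.

TASK

Lock the blue chain tensioner to the aluminium T-slot rail: take the red-winged clamp bolt, lower its hammer head into the bare end of the slot with the wing lying along the slot, and slide it along until its stem is at the inner end of the tensioner's open-ended foot slot. Only then give it a quarter turn, either way, so that the wing lies across the rail and the head locks under the lips, and let go, leaving it upright. Leave the blue-winged bolt standing where it is: its square head does not fit.

Things in the scene. Friction and masses are not known exactly. Their poses are not given: they have to be found in the camera images.
- red_bolt_grip (a point): Centre of the red wing: grip here; on the loose bolt's axis, 70 mm above its underside. Bolt stands upright, 0.14-0.28 kg. Heights from underside: hammer head 48x20 mm, 0-12; stem diameter 10; collar diameter 34, 39-44; wing 46 long, 14 thick, 53-87. x: along the wing and the head's 48 mm (parallel); y: across the wing; z: up. Half a turn makes no difference.
- slot_entry (a point): Where the head goes in: middle of the slot's mouth in the bare end of the fixed aluminium rail (370x80x36 mm), 80 mm from its end cap, level with its top, 36 mm above table. x: along slot to the tensioner; z: up. Mouth 32 wide, lips 10 thick, channel below 62 wide, 18 high; its floor is 28 mm below this point. Standing on it, the bolt's wing centre is 42 mm above this point.
- foot_slot (a point): The bolt axis's place in the fixed blue tensioner's foot (plate 8 mm thick on the rail), at the plate's top, 44 mm above table, 105-135 mm from the entry. x: along slot away from the bare end; z: up. Foot slot 18 wide, flared mouth 36 mm before this point; stem meets its end 8 mm beyond. Seated wing centre: 34 mm above, 6 mm free lift. Sprocket from 90 mm beyond, 69 mm high.
- blue_bolt_grip (a point): Centre of the blue wing of another loose bolt standing on the table, to be left alone; 70 mm above its underside. Same as the red bolt but with a square head, 46x46 mm, too wide for the slot. The two bolts and a black rubber levelling foot change places from run to run.
Not all that is in view belongs to the job. What is shaped like the part that bears blue_bolt_grip but purple is not meant. There is more than one size of the part that bears red_bolt_grip; the job needs the smaller.

How it is judged:
By the outcome, as a careful person would: the job done as asked, in the order asked, and still so for the second after the job is handed in, with the robot touching nothing.
It also fails if it takes over 51 s, if anything falls off the work surface, if the arm or the gripper's body presses on something with over 40 N, if the wrist force passes 120 N, or if a joint passes its speed limit or range.

## Working session

There is one attempt and no reset: what is moved stays moved. The work goes in short steps, Python scripts to look and compute and a shell command to move; the robot and the scene stay as the last step left them, time stands still between calls to the robot, and variables do not carry over. Pictures are saved under pics/ and viewed, at most 10 in all, crops included, and the job is handed in when it is done.

```bash
mkdir -p pics; cat > h.py <<'E'
import numpy as np, cv2
from cell import manip
def grab(n,f):
    d=manip.get_image(n); cv2.imwrite(f'pics/{f}.png',d['image'][:,:,::-1])
    np.savez(f'pics/{f}.npz',**{k:np.array(v) for k,v in d.items()}); return d
def load(f): return dict(np.load(f'pics/{f}.npz'))
def KRt(d):
    f=210/np.tan(np.radians(float(d['vertical_fov']))/2)
    K=np.array([[f,0,float(d['cx'])],[0,f,float(d['cy'])],[0,0,1]]); R=cv2.Rodrigues(np.array(d['rvec'],float))[0]
    return K,R,np.array(d['tvec'],float).ravel()
def ray(d,uv,z):
    K,R,t=KRt(d); uv=np.atleast_2d(uv).astype(float)
    v=(np.c_[uv,np.ones(len(uv))]@np.linalg.inv(K).T)@R; c=-R.T@t
    return c+v*((z-c[2])/v[:,2])[:,None]
def proj(d,P):
    K,R,t=KRt(d); p=(np.atleast_2d(P)@R.T+t)@K.T; return p[:,:2]/p[:,2:]
E
python3 - <<'E'
from h import *
for n in('top','scene'):
    d=grab(n,n+'0'); K,R,t=KRt(d); print(n,K[0,0],d['image'].shape,[k for k in d],-R.T@t)
print(manip.get_obs())
a=cv2.imread('pics/top0.png');b=cv2.imread('pics/scene0.png')
E
```

```text
top 390.11190028374756 (420, 560, 3) ['image', 'vertical_fov', 'cx', 'cy', 'rvec', 'tvec'] [ 0.31716897 -0.03618473  0.87887865]
scene 517.5357888312126 (420, 560, 3) ['image', 'vertical_fov', 'cx', 'cy', 'rvec', 'tvec'] [ 1.16722509 -0.33519312  0.67499986]
{'t': 0.1, 'q': array([-77.89454452,  33.92164994,   2.76712282,  92.22851017,
        -1.90695783,  54.01164032,  -1.93144869]), 'joint_vel': array([ 0.04249913, -0.01274227,  0.04651296, -0.18510501,  0.05846111,
       -0.12681943,  0.05847832]), 'joint_torque': array([ 4.78812552e-03, -5.49993932e+01,  1.55298550e+00, -1.98824573e+01,
        9.62717371e-03,  3.75369171e-03, -6.16843776e-08]), 'tool_pos': array([0.21733615, 0.69091924, 0.24724371]), 'tool_rot': array([-1.79884495e+02,  7.07643775e-03,  1.62542427e+02]), 'contact_force': array([ 0.238156  , -0.33335592, -0.56665698]), 'torque': array([ 0.00630349, -0.03373779,  0.02533006]), 'grasp_force': 0.0, 'opening': 0.0851338686174735}
```

View pics/top0.png

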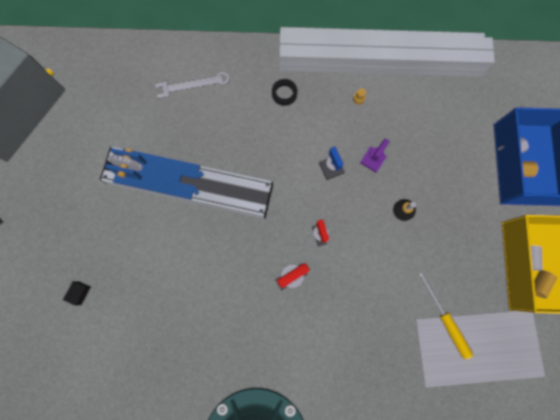

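View pics/scene0.png

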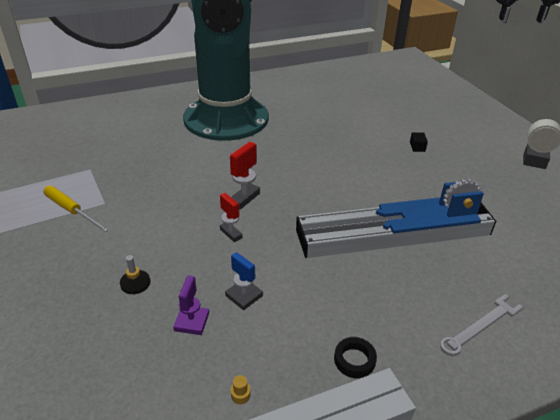

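The top view shows the small red bolt at about (320,232) and the big one at (293,276). The rail's bare end is at (270,198), and the tensioner's foot is to its left, with the slot mouth at about (190,185). In the scene view the small red bolt is at (230,215) and the rail's bare end at (303,235). I'll zoom in on these.

```bash
python3 - <<'E'
from h import *
a=cv2.imread('pics/top0.png');b=cv2.imread('pics/scene0.png')
def crop(im,x,y,w,h,s): return cv2.resize(im[y:y+h,x:x+w],None,fx=s,fy=s,interpolation=cv2.INTER_CUBIC)
c1=crop(a,90,135,200,95,4)
c2=crop(a,295,205,50,50,4);c3=crop(b,205,180,60,70,4); c4=crop(b,290,170,110,65,4)
o=np.zeros((670,800,3),np.uint8);o[:380,:800]=c1;o[380:580,:200]=c2;o[380:660,200:440]=c3;o[380:640,440:800]=c4[:, :360]
cv2.imwrite('pics/z1.png',o[:600])
for f,box in(('top0',(300,210,345,255)),('scene0',(205,185,242,245))):
    d=load(f);im=d['image'];hsv=cv2.cvtColor(im,cv2.COLOR_RGB2HSV)
    m=((hsv[...,0]<8)|(hsv[...,0]>172))&(hsv[...,1]>140)&(hsv[...,2]>60)
    k=np.zeros_like(m);x0,y0,x1,y1=box;k[y0:y1,x0:x1]=1;m&=k
    ys,xs=np.nonzero(m);p=np.c_[xs,ys].astype(np.float32);print(f,len(p),p.mean(0),cv2.minAreaRect(p),ray(d,p.mean(0),.07),ray(d,p.mean(0),.08))
    print(ray(d,cv2.boxPoints(cv2.minAreaRect(p)),.085))
# rail light pixels in top
d=load('top0');im=d['image']
print('corners z.036',ray(d,[[272,182],[266,216],[200,166],[193,199]],.036))
E
```

```text
top0 151 [322.31787 230.51656] ((322.3000183105469, 230.59999084472656), (22.20348358154297, 7.131582736968994), 72.89727020263672) [[ 0.43755957 -0.13000708  0.07      ]] [[ 0.43607121 -0.12884718  0.08      ]]
[[ 0.45478192 -0.11436498  0.085     ]
 [ 0.45953036 -0.12846143  0.085     ]
 [ 0.41569332 -0.14197687  0.085     ]
 [ 0.41104691 -0.12800294  0.085     ]]
scene0 336 [229.25    205.67262] ((229.38461303710938, 205.07691955566406), (27.735008239746094, 16.086305618286133), 56.30992889404297) [[ 0.43909243 -0.12734016  0.07      ]] [[ 0.45112768 -0.13077575  0.08      ]]
[[ 0.42617184 -0.15004869  0.085     ]
 [ 0.40878946 -0.11854261  0.085     ]
 [ 0.48407362 -0.11398551  0.085     ]
 [ 0.49896948 -0.14395903  0.085     ]]
corners z.036 [[ 0.54933115 -0.02114372  0.036     ]
 [ 0.47183501 -0.01003285  0.036     ]
 [ 0.58225522  0.14135034  0.036     ]
 [ 0.50602167  0.15214355  0.036     ]]
```

View pics/z1.png

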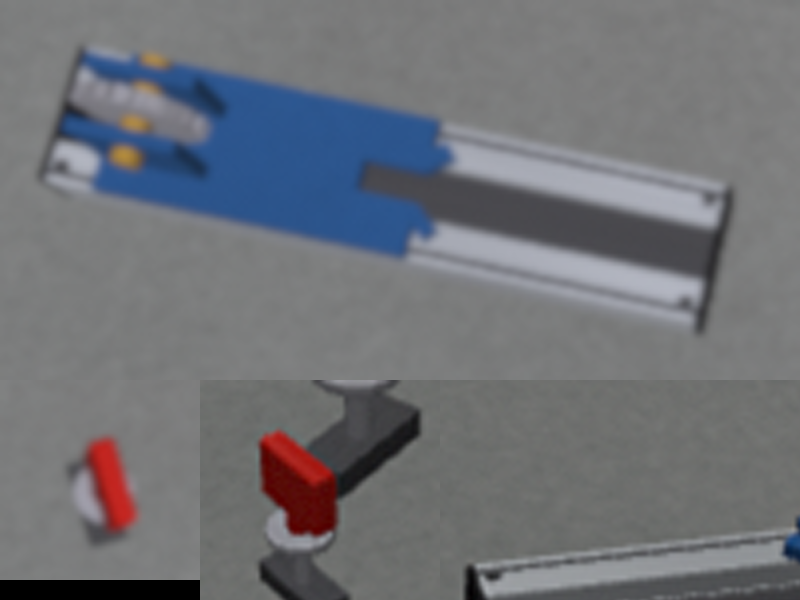

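Zoomed, the end-cap corners are at about (272.5,182) and (265.5,217.5), and the far corners at (110.5,147) and (100.5,180). The inner end of the foot slot is at about (180.5,179) in the top image. The wing's top face is centred near (322.5,231), consistent in both views.

```bash
cat >> h.py <<'E'
def go(x,y,z,yaw,o=None,extra=0):
    """spin (rad, tool z) then shift in the tool axes after the spin"""
    o=o or manip.get_obs(); p=np.array(o['tool_pos']); w=o['tool_rot'][2]
    dy=(yaw-w+180)%360-180; a=np.radians(yaw)
    d=np.array([x,y,z])-p
    return dict(spin=round(-np.radians(dy),3),dx=round(d[0]*np.cos(a)+d[1]*np.sin(a),4),dy=round(d[0]*np.sin(a)-d[1]*np.cos(a),4),dz=round(-d[2],4))
E
python3 - <<'E'
from h import *
d=load('top0')
c=ray(d,[[272.5,182],[265.5,217.5],[110.5,147],[100.5,180.]],.036)[:,:2]
near=c[:2].mean(0);far=c[2:].mean(0);print(c,near,far,np.linalg.norm(far-near),np.linalg.norm(c[0]-c[1]))
# slot centre line: dark slot edges along, at zoom x
e=lambda x,y:(90+x/4,135+y/4)
s=ray(d,[e(713,251),e(455,197)],.036)[:,:2]; print('slot',s)
i=ray(d,[e(362,175)],.044)[0,:2]
ax=(far-near)/np.linalg.norm(far-near);yaw=np.degrees(np.arctan2(ax[1],ax[0]))
ax2=i-near;print('yaw',yaw,'slot yaw',np.degrees(np.arctan2(*(s[1]-s[0])[::-1])),'near-inner',np.degrees(np.arctan2(ax2[1],ax2[0])))
print('entry',near+ax*.08,'inner end',i,'dist from cap',(i-near)@ax)
E
```

```text
[[ 0.54936008 -0.02225958]
 [ 0.46846276 -0.00903529]
 [ 0.62154873  0.34546147]
 [ 0.54405157  0.35959002]] [ 0.50891142 -0.01564744] [0.58280015 0.35252575] 0.37551436646968683 0.08197108481576822
slot [[ 0.51305426 -0.01380146]
 [ 0.54022327  0.13046682]]
yaw 78.65205058297522 slot yaw 79.3348117258024 near-inner 78.37934038467338
entry [0.52465276 0.06278859] inner end [0.54930755 0.18078753] dist from cap 0.2005433439907911
```

```bash
python3 -m pendant '[[0,0,0,0.18,-1],[0,0,0,0.18,-1],[0,0,0,0.18,-1],[0,0,0,0.18,-1],[0,0,0,0.18,-1],[0,0,0,0.18,-1],[0,0,0,0.18,-1],[0,0,0,0.18,-1]]' 60; python3 -c "
from h import *
print(go(.48,.3,.2,80))"
```

```text
t: 1.1
tool_pos: [0.2172, 0.6912, 0.2476]
tool_rot: [-180.0, 0.1, 79.7]
contact_force: [0.0, 0.1, 0.2]
opening: 0.0855
grasp_force: 0.0
{'spin': np.float64(-0.005), 'dx': np.float64(-0.3396), 'dy': np.float64(0.3267), 'dz': np.float64(0.0476)}
```

```bash
python3 -m pendant '[[-0.042,0.041,0.006,0,-1],[-0.042,0.041,0.006,0,-1],[-0.042,0.041,0.006,0,-1],[-0.042,0.041,0.006,0,-1],[-0.042,0.041,0.006,0,-1],[-0.042,0.041,0.006,0,-1],[-0.042,0.041,0.006,0,-1],[-0.042,0.041,0.006,0,-1]]'; python3 -c "
from h import *
print(go(.4375,-.1285,.18,17.3)); print(go(.4375,-.1285,.18,80))"
```

```text
t: 2.1
tool_pos: [0.4831, 0.3023, 0.1999]
tool_rot: [-180.0, 0.0, 80.1]
contact_force: [0.5, 0.2, 0.3]
opening: 0.0854
grasp_force: 0.0
{'spin': np.float64(1.095), 'dx': np.float64(-0.1716), 'dy': np.float64(0.3978), 'dz': np.float64(0.0199)}
{'spin': np.float64(0.001), 'dx': np.float64(-0.4322), 'dy': np.float64(0.0299), 'dz': np.float64(0.0199)}
```

```bash
python3 -m pendant '[[-0.054,0.004,0.0025,0,-1],[-0.054,0.004,0.0025,0,-1],[-0.054,0.004,0.0025,0,-1],[-0.054,0.004,0.0025,0,-1],[-0.054,0.004,0.0025,0,-1],[-0.054,0.004,0.0025,0,-1],[-0.054,0.004,0.0025,0,-1],[-0.054,0.003,0.0025,0,-1]]'
python3 -m pendant '[[0,0,0,0.182,-1],[0,0,0,0.182,-1],[0,0,0,0.182,-1],[0,0,0,0.182,-1],[0,0,0,0.182,-1],[0,0,0,0.182,-1],[0,0,0,0,-1]]'; python3 -c "
from h import *
d=grab('wrist','w1')
im=d['image'];hsv=cv2.cvtColor(im,cv2.COLOR_RGB2HSV)
m=(((hsv[...,0]<8)|(hsv[...,0]>172))&(hsv[...,1]>140)&(hsv[...,2]>60)).astype(np.uint8)
K,R,t=KRt(d);print('cam',-R.T@t)
for c in cv2.findContours(m,0,2)[0]:
    if cv2.contourArea(c)>100:
        r=cv2.minAreaRect(c);print(r,ray(d,[r[0]],.087),ray(d,cv2.boxPoints(r),.087)[:,:2])
print(go(.4375,-.1285,.07,17.3))"
```

```text
t: 3.1
tool_pos: [0.438, -0.1285, 0.1802]
tool_rot: [180.0, -0.0, 80.1]
contact_force: [-0.0, 0.3, 0.8]
opening: 0.0856
grasp_force: 0.0
t: 3.98
tool_pos: [0.4381, -0.1268, 0.1801]
tool_rot: [180.0, 0.1, 17.6]
contact_force: [-0.4, -0.6, -0.1]
opening: 0.0852
grasp_force: 0.0
cam [ 0.51784732 -0.10196178  0.3050162 ]
((190.32339477539062, 319.66448974609375), (32.60403823852539, 69.23779296875), 12.33908748626709) [[ 0.3421725  -0.08736936  0.087     ]] [[ 0.30806428 -0.07592853]
 [ 0.37259353 -0.07389723]
 [ 0.37399774 -0.09804441]
 [ 0.30904548 -0.10203985]]
((278.9999694824219, 216.99996948242188), (67.99998474121094, 17.999996185302734), 90.0) [[ 0.44397596 -0.12730283  0.087     ]] [[ 0.46531479 -0.11409905]
 [ 0.46898656 -0.12566077]
 [ 0.42110112 -0.14145704]
 [ 0.41716513 -0.12906309]]
{'spin': np.float64(0.006), 'dx': np.float64(-0.0011), 'dy': np.float64(0.0014), 'dz': np.float64(0.1101)}
```

View pics/w1.png

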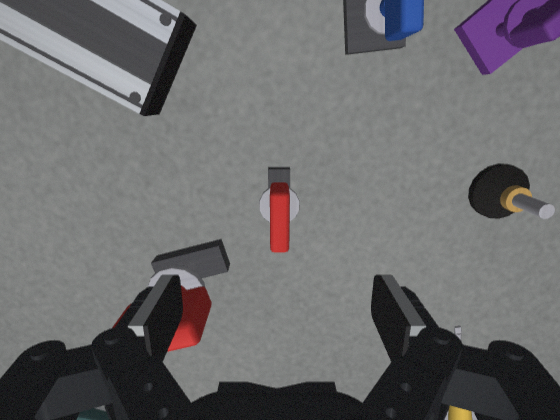

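The wrist view shows the small red wing at (280,217), vertical and centred between the jaws. The big red bolt, at (180,310), clears the left finger. I'll descend and grip.

```bash
python3 -m pendant '[[0.0005,0.001,0.025,0,-1],[0.0005,0,0.025,0,-1],[0,0,0.025,0,-1],[0,0,0.02,0,-1],[0,0,0.015,0,-1],[0,0,0,0,-1],[0,0,0,0,1],[0,0,0,0,1],[0,0,0,0,1],[0,0,0,0,1],[0,0,0,0,1],[0,0,0,0,1]]' 60; python3 -m pendant '[[0,0,0,0,1],[0,0,0,0,1],[0,0,-0.01,0,1],[0,0,-0.02,0,1],[0,0,-0.025,0,1],[0,0,-0.025,0,1],[0,0,0,0,1]]';python3 -c "
from h import *
print(go(.5247,.0628,.16,78.7))"
```

```text
t: 5.52
tool_pos: [0.4397, -0.1277, 0.0706]
tool_rot: [180.0, -0.0, 17.5]
contact_force: [-0.7, -0.2, 6.2]
opening: 0.0135
grasp_force: 58.7
t: 6.4
tool_pos: [0.4402, -0.1276, 0.1516]
tool_rot: [179.9, -0.1, 17.5]
contact_force: [-0.1, 0.6, -2.2]
opening: 0.013
grasp_force: 58.6
{'spin': np.float64(-1.068), 'dx': np.float64(0.2033), 'dy': np.float64(0.0456), 'dz': np.float64(-0.0084)}
```

```bash
python3 -m pendant '[[0,0,0,-0.178,1],[0,0,0,-0.178,1],[0,0,0,-0.178,1],[0,0,0,-0.178,1],[0,0,0,-0.178,1],[0,0,0,-0.178,1]]'; python3 -m pendant '[[0.034,0.0076,-0.001,0,1],[0.034,0.0076,-0.001,0,1],[0.034,0.0076,-0.001,0,1],[0.034,0.0076,-0.001,0,1],[0.034,0.0076,-0.001,0,1],[0.034,0.0076,-0.001,0,1],[0,0,0,0,1],[0,0,0,0,1]]'; python3 -c "
from h import *
grab('wrist','w2');grab('scene','s2');grab('top','t2')
a=[cv2.imread(f'pics/{n}.png') for n in('w2','s2')]
o=np.hstack([cv2.resize(a[0],(480,360)),cv2.resize(a[1][130:270,220:500],(320,160)).copy() if 0 else np.vstack([cv2.resize(a[1][130:290,250:410],(320,320)),np.zeros((40,320,3),np.uint8)])])
cv2.imwrite('pics/z2.png',o)
print(manip.get_obs()['tool_pos'],manip.get_obs()['tool_rot'])
"
```

```text
t: 7.15
tool_pos: [0.4386, -0.1272, 0.1494]
tool_rot: [-179.9, -0.0, 79.0]
contact_force: [0.4, -0.5, -2.0]
opening: 0.013
grasp_force: 58.7
t: 8.15
tool_pos: [0.5231, 0.063, 0.1554]
tool_rot: [-179.9, 0.1, 78.7]
contact_force: [0.1, -0.6, -2.3]
opening: 0.0135
grasp_force: 58.6
[0.52336863 0.06199169 0.15596767] [-1.79929608e+02  5.03988843e-02  7.85315751e+01]
```

View pics/z2.png

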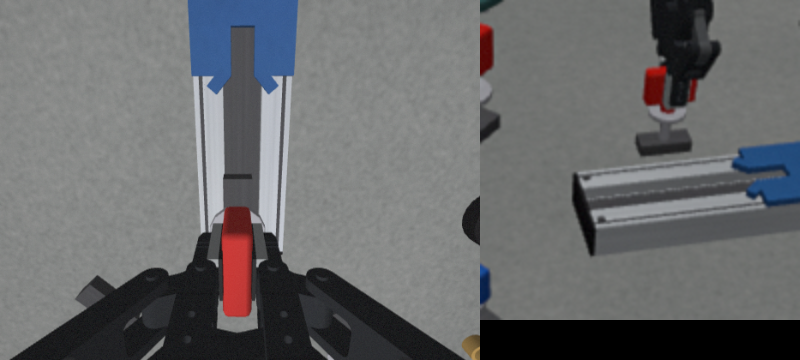

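The wrist view shows the bolt held upright and in line with the slot, its head along the slot. The foot slot's inner end is at about (281,30) full-scale, and the slot's centre line is slightly right of the wing (242 against 238 in the resized view). I'll measure the offsets.

```bash
python3 - <<'E'
from h import *
d=load('w2');im=d['image'].astype(int)
hsv=cv2.cvtColor(d['image'],cv2.COLOR_RGB2HSV)
o=manip.get_obs();p=o['tool_pos'];a=np.radians(o['tool_rot'][2]);X=np.array([np.cos(a),np.sin(a)]);Y=np.array([np.sin(a),-np.cos(a)])
def rel(u,v,z):
    q=ray(d,[[u,v]],z)[0,:2]-p[:2]; return (q@X*1e3).round(1),(q@Y*1e3).round(1)
g=cv2.cvtColor(d['image'],cv2.COLOR_RGB2GRAY).astype(float)
for v in (120,140,160,180,195):
    r=np.diff(cv2.GaussianBlur(g[v:v+1],(1,1),0)[0]); l=240+np.argmin(r[240:278]); h=282+np.argmax(r[282:325]); print(v,l,h,rel(l+.5,v,.036),rel(h+.5,v,.036))
blue=(hsv[...,0]>100)&(hsv[...,0]<125)&(hsv[...,1]>130)
for v in(45,55,65,75):
    n=np.nonzero(~blue[v,230:340])[0]+230; print(v,n.min(),n.max(),rel(n.min(),v,.044),rel(n.max()+1,v,.044))
n=np.nonzero(~blue[:90,281])[0];print('inner row',n.min(),rel(281,n.min(),.044))
# head front edge (z from tool: underside)
print(d['rvec'])
E
```

```text
120 260 303 (np.float64(68.9), np.float64(-10.7)) (np.float64(69.0), np.float64(19.9))
140 260 303 (np.float64(54.9), np.float64(-10.9)) (np.float64(55.0), np.float64(20.3))
160 260 303 (np.float64(40.4), np.float64(-11.1)) (np.float64(40.5), np.float64(20.7))
180 261 302 (np.float64(25.3), np.float64(-10.5)) (np.float64(25.4), np.float64(20.4))
195 261 302 (np.float64(13.6), np.float64(-10.7)) (np.float64(13.7), np.float64(20.7))
45 269 296 (np.float64(116.0), np.float64(-4.2)) (np.float64(116.1), np.float64(13.8))
55 269 296 (np.float64(110.2), np.float64(-4.3)) (np.float64(110.2), np.float64(13.9))
65 269 296 (np.float64(104.2), np.float64(-4.3)) (np.float64(104.2), np.float64(14.0))
75 270 295 (np.float64(98.1), np.float64(-3.7)) (np.float64(98.2), np.float64(13.5))
inner row 32 (np.float64(123.5), np.float64(3.4))
[-2.80450931  0.27741068  0.04963478]
```

```bash
python3 - <<'E'
from h import *
d=load('w2');hsv=cv2.cvtColor(d['image'],cv2.COLOR_RGB2HSV)
o=manip.get_obs();p=o['tool_pos'];a=np.radians(o['tool_rot'][2]);X=np.array([np.cos(a),np.sin(a)]);Y=np.array([np.sin(a),-np.cos(a)])
def rel(u,v,z):
    q=ray(d,[[u,v]],z)[0,:2]-p[:2]; return (q@X*1e3).round(1),(q@Y*1e3).round(1)
m=((hsv[...,0]<8)|(hsv[...,0]>172))&(hsv[...,1]>140)&(hsv[...,2]>60)
m[:, :240]=0
for v in(250,262,275,300,320,340,360):
    n=np.nonzero(m[v])[0]; print(v,n.min(),n.max()+1,rel((n.min()+n.max()+1)/2,v,p[2]+.017)) if len(n) else 0
g=cv2.cvtColor(d['image'],cv2.COLOR_RGB2GRAY).astype(int)
# head: dark front face row ~205 
print(g[200,250:312]); print(g[205,250:312]); print(g[220,250:312]); print(g[196:240,270])
E
```

```text
250 262 292 (np.float64(32.3), np.float64(1.3))
262 260 293 (np.float64(27.6), np.float64(1.2))
275 259 295 (np.float64(22.3), np.float64(1.3))
300 260 294 (np.float64(11.7), np.float64(1.4))
320 260 294 (np.float64(2.8), np.float64(1.4))
340 260 293 (np.float64(-6.5), np.float64(1.2))
360 260 293 (np.float64(-16.3), np.float64(1.3))
[189 191 194 197 195 196 192 191 191 190 192 188  88  83  80  83  82  81
  81  81  81  81  84  83  80  77  83  81  82  85  82  82  81  81  80  81
  83  79  79  83  80  82  80  83  82  78  81  81  85  80  82  87 119 168
 192 195 192 189 190 191 194 193]
[195 191 193 195 197 195 194 192 191 190 164  39  35  43  42  41  45  43
  39  44  36  38  39  39  42  43  39  39  40  39  37  40  44  42  36  41
  43  41  41  41  42  44  40  47  81  82  83  83  81  81  81  85 117 168
 195 191 190 193 191 192 197 190]
[198 197 197 198 196 197 196 193 193 190 128  79  81  80  85  82  80  82
  77  81  79  82  82  79  82  81  80  80  78  78  82  78  83  85  85  84
  84  81  83  79  78  80  80  80  77  82  80  80  81  83  80  87 130 183
 196 196 192 193 193 195 196 194]
[82 80 82 82 81 83 73 50 38 36 39 41 45 75 82 80 78 83 82 80 84 83 79 79
 79 81 78 80 82 84 81 81 79 79 79 81 79 82 78 81 79 81 82 81]
```

```bash
python3 - <<'E'
from h import *
d=load('w2');o=manip.get_obs();p=o['tool_pos'];a=np.radians(o['tool_rot'][2]);X=np.array([np.cos(a),np.sin(a)]);Y=np.array([np.sin(a),-np.cos(a)])
for v,z in((203,p[2]-.0706),(208.5,p[2]-.0586)):
    q=ray(d,[[277.5,v]],z)[0,:2]-p[:2];print(q@X,q@Y)
E
python3 -m pendant '[[0,0.0035,0,0,1],[0,0,0.015,0,1],[0,0,0.015,0,1],[0,0,0.012,0,1],[0,0,0.008,0,1],[0,0,0.008,0,1],[0,0,0.006,0,1],[0,0,0.005,0,1],[0,0,0,0,1],[0,0,0,0,1]]'
```

```text
0.022546273507981007 0.0015413829382820811
0.022936903336407303 0.0015384400919951694
t: 9.55
tool_pos: [0.5279, 0.0627, 0.0875]
tool_rot: [180.0, -0.0, 78.7]
contact_force: [0.3, -0.9, -1.9]
opening: 0.0134
grasp_force: 58.6
```

```bash
python3 -m pendant '[[0,0,0.003,0,1],[0,0,0.003,0,1],[0,0,0,0,1],[0,0,0,0,1]]'; python3 - <<'E'
from h import *
d=grab('wrist','w3');hsv=cv2.cvtColor(d['image'],cv2.COLOR_RGB2HSV)
P=[];W=[]
for _ in range(1):
    o=manip.get_obs()
p=o['tool_pos'];a=np.radians(o['tool_rot'][2]);print(p,o['tool_rot'],o['contact_force']);X=np.array([np.cos(a),np.sin(a)]);Y=np.array([np.sin(a),-np.cos(a)])
def rel(u,v,z):
    q=ray(d,[[u,v]],z)[0,:2]-p[:2]; return (q@X*1e3).round(1),(q@Y*1e3).round(1)
blue=(hsv[...,0]>100)&(hsv[...,0]<125)&(hsv[...,1]>130)
c=None
for v in range(0,200,15):
    b=np.nonzero(blue[v,180:281])[0];e=np.nonzero(blue[v,282:380])[0]
    if len(b) and len(e): print(v,180+b.max()+1,282+e.min(),rel((181+b.max()+282+e.min())/2,v,.044))
n=np.nonzero(blue[:200,283])[0];print('inner row',n.max() if len(n) else None, rel(283,n.max()+1,.044) if len(n) else '')
m=((hsv[...,0]<8)|(hsv[...,0]>172))&(hsv[...,1]>140)&(hsv[...,2]>60); m[:,:240]=0;m[:,320:]=0
n=np.nonzero(m[320])[0];print(n.min(),n.max()+1,rel((n.min()+n.max()+1)/2,320,p[2]+.017))
E
```

```text
t: 10.05
tool_pos: [0.5277, 0.0627, 0.0813]
tool_rot: [-180.0, 0.0, 78.7]
contact_force: [0.0, -0.4, -1.6]
opening: 0.013
grasp_force: 58.6
[0.52774993 0.0627192  0.08130853] [1.79998356e+02 1.05067757e-03 7.86537538e+01] [ 0.11734207 -0.08140724 -1.57548295]
0 281 282 (np.float64(122.2), np.float64(3.7))
15 255 295 (np.float64(116.6), np.float64(0.9))
30 255 295 (np.float64(110.8), np.float64(0.9))
45 255 295 (np.float64(104.9), np.float64(0.9))
60 256 295 (np.float64(98.8), np.float64(1.1))
75 256 295 (np.float64(92.6), np.float64(1.1))
90 253 298 (np.float64(86.2), np.float64(1.1))
105 240 311 (np.float64(79.7), np.float64(1.1))
inner row 1 (np.float64(121.4), np.float64(4.3))
260 293 (np.float64(1.5), np.float64(1.6))
```

View pics/w3.png

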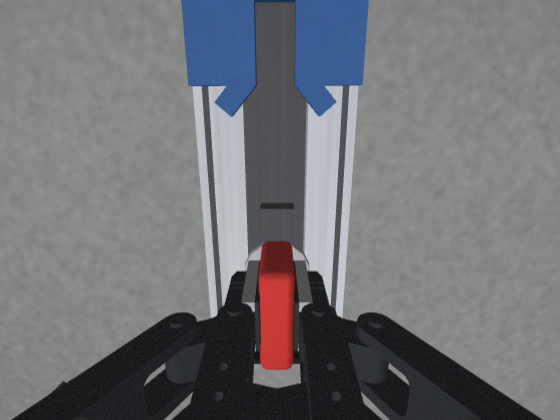

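The wrist view shows the head in the slot and the wing centred between the foot's prongs, to within 0.5 mm. The foot's inner end is about 121 mm ahead. Next is the slide.

```bash
python3 -m pendant '[[0.01,0,0,0,1],[0.01,0,0,0,1],[0.01,0,0,0,1],[0.01,0,0,0,1],[0.01,0,0,0,1],[0.01,0,0,0,1],[0.01,0,0,0,1],[0.01,0,0,0,1],[0.01,0,0,0,1],[0.01,0,0,0,1],[0.008,0,0,0,1],[0,0,0,0,1]]';python3 -m pendant '[[0.002,0,0,0,1],[0,0,0,0,1],[0,0,0,0,1]]'; python3 -m pendant '[[0.002,0,0,0,1],[0,0,0,0,1]]'
```

```text
t: 11.6
tool_pos: [0.5491, 0.1697, 0.0813]
tool_rot: [180.0, -0.0, 78.7]
contact_force: [-0.3, -0.2, -0.7]
opening: 0.0132
grasp_force: 58.6
t: 11.98
tool_pos: [0.5493, 0.1702, 0.0813]
tool_rot: [180.0, 0.0, 78.6]
contact_force: [0.2, -1.1, -2.2]
opening: 0.0133
grasp_force: 58.6
t: 12.22
tool_pos: [0.5498, 0.1728, 0.0813]
tool_rot: [180.0, -0.0, 78.7]
contact_force: [-0.1, -0.1, -2.9]
opening: 0.0132
grasp_force: 58.6
```

Travel is about 112 mm. I'll probe gently for the end.

```bash
python3 -m pendant '[[0.002,0,0,0,1],[0,0,0,0,1]]'; python3 -m pendant '[[0.0015,0,0,0,1],[0,0,0,0,1]]';python3 -m pendant '[[0.0015,0,0,0,1],[0,0,0,0,1]]'
```

```text
t: 12.48
tool_pos: [0.5502, 0.1748, 0.0813]
tool_rot: [180.0, -0.0, 78.7]
contact_force: [0.0, 0.4, -2.5]
opening: 0.0128
grasp_force: 58.6
t: 12.72
tool_pos: [0.5505, 0.1762, 0.0813]
tool_rot: [180.0, -0.0, 78.7]
contact_force: [-0.6, 0.3, -1.4]
opening: 0.0134
grasp_force: 58.6
t: 12.98
tool_pos: [0.5508, 0.1777, 0.0813]
tool_rot: [180.0, -0.0, 78.7]
contact_force: [-0.3, 0.2, -2.6]
opening: 0.013
grasp_force: 58.6
```

```bash
python3 -m pendant '[[0.0015,0,0,0,1],[0,0,0,0,1]]'; python3 -m pendant '[[0.0015,0,0,0,1],[0,0,0,0,1]]'; python3 - <<'E'
from h import *
grab('scene','s3');grab('top','t3')
a=cv2.imread('pics/s3.png')[140:250,370:500];b=cv2.imread('pics/t3.png')[140:220,140:240]
o=np.zeros((440,790,3),np.uint8);o[:,:520]=cv2.resize(a,(520,440),interpolation=2);o[:216,520:]=cv2.resize(b,(270,216),interpolation=2);cv2.imwrite('pics/z3.png',o)
E
```

```text
t: 13.22
tool_pos: [0.5511, 0.1792, 0.0813]
tool_rot: [180.0, -0.0, 78.7]
contact_force: [-0.0, -0.7, -1.9]
opening: 0.0133
grasp_force: 58.6
t: 13.48
tool_pos: [0.5514, 0.1806, 0.0813]
tool_rot: [180.0, -0.0, 78.7]
contact_force: [-0.1, -0.1, -2.1]
opening: 0.0135
grasp_force: 58.6
```

View pics/z3.png

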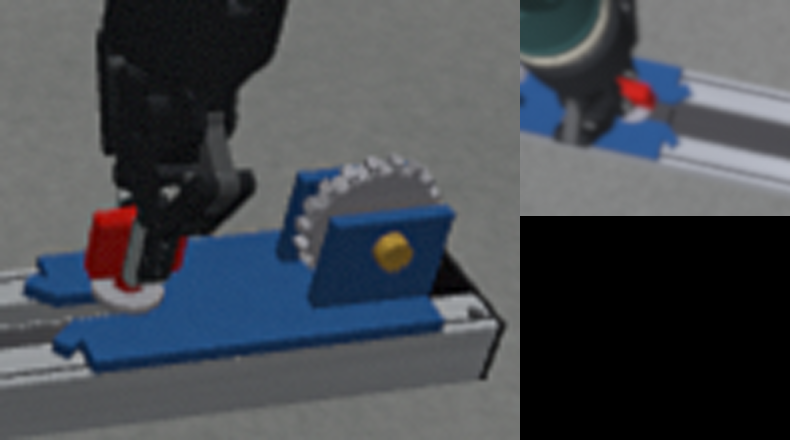

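The scene crop shows the collar over the foot slot near its inner end, with the wing along the slot. There is no contact yet, so I'll continue in small steps.

```bash
for i in 1; do python3 -m pendant '[[0.001,0,0,0,1],[0,0,0,0,1]]'; python3 -m pendant '[[0.001,0,0,0,1],[0,0,0,0,1]]'; python3 -m pendant '[[0.001,0,0,0,1],[0,0,0,0,1]]'; done
python3 - <<'E'
from h import *
o=manip.get_obs();p=o['tool_pos'];
d=load('s3')
# collar blob (light grey) in scene; expected collar centre if axis at TCP (-1.3mm)
a=np.radians(78.65);X=np.array([np.cos(a),np.sin(a)])
im=d['image'];q=np.array([.5514,.1806])-.0013*X
print('pred collar centre',proj(d,[*q,.055]),'wing top',proj(d,[*q,.098]))
hsv=cv2.cvtColor(im,cv2.COLOR_RGB2HSV)
m=((hsv[...,1]<40)&(hsv[...,2]>150));ys,xs=np.nonzero(m[195:225,388:420]);print(xs.min()+388,xs.max()+388,ys.min()+195,ys.max()+195)
th=np.linspace(0,6.28,200);c=proj(d,np.c_[q[0]+.017*np.cos(th),q[1]+.017*np.sin(th),np.full(200,.055)]);print('pred extents',c.min(0),c.max(0))
E
```

```text
t: 13.82
tool_pos: [0.5515, 0.1813, 0.0813]
tool_rot: [-180.0, 0.0, 78.7]
contact_force: [-0.3, 0.4, -1.6]
opening: 0.0132
grasp_force: 58.6
t: 14.08
tool_pos: [0.5516, 0.1816, 0.0813]
tool_rot: [-180.0, 0.1, 78.6]
contact_force: [-0.3, -2.3, -0.8]
opening: 0.0132
grasp_force: 58.7
t: 14.32
tool_pos: [0.5516, 0.1817, 0.0812]
tool_rot: [-180.0, 0.1, 78.6]
contact_force: [-1.2, -6.1, -0.2]
opening: 0.0132
grasp_force: 58.8
pred collar centre [[401.24088622 210.24769904]] wing top [[405.16037443 192.29128026]]
394 409 211 215
pred extents [392.23620359 204.68587557] [410.28333496 215.95749779]
```

Contact is felt (about 6 N) at the slot's end. I'll back off to about 3 mm beyond the nominal place and make the quarter turn.

```bash
python3 -m pendant '[[-0.003,0,0,0,1],[-0.0035,0,0,0,1],[0,0,0,0,1],[0,0,0,0,1]]'; python3 -m pendant '[[0,0,0,-0.15708,1],[0,0,0,-0.15708,1],[0,0,0,-0.15708,1],[0,0,0,-0.15708,1],[0,0,0,-0.15708,1],[0,0,0,-0.15708,1],[0,0,0,-0.15708,1],[0,0,0,-0.15708,1],[0,0,0,-0.15708,1],[0,0,0,-0.15708,1],[0,0,0,0,1],[0,0,0,0,1]]'
```

```text
t: 14.82
tool_pos: [0.5508, 0.1777, 0.0814]
tool_rot: [180.0, -0.0, 78.7]
contact_force: [0.3, -0.3, -2.2]
opening: 0.0131
grasp_force: 58.8
t: 16.32
tool_pos: [0.5507, 0.177, 0.0813]
tool_rot: [180.0, 0.0, 168.5]
contact_force: [0.3, -0.7, -1.7]
opening: 0.0134
grasp_force: 58.8
```

```bash
python3 -m pendant '[[0,0,0.001,0,1],[0,0,0.001,0,1],[0,0,0,0,1]]'; python3 -m pendant '[[0,0,0.001,0,1],[0,0,0,0,1]]'
```

```text
t: 16.7
tool_pos: [0.5505, 0.177, 0.0792]
tool_rot: [-180.0, -0.0, 168.6]
contact_force: [0.5, -0.5, -1.4]
opening: 0.0135
grasp_force: 58.8
t: 16.95
tool_pos: [0.5508, 0.1771, 0.0787]
tool_rot: [180.0, 0.0, 168.7]
contact_force: [-1.0, 0.3, 2.3]
opening: 0.0133
grasp_force: 59.2
```

```bash
python3 -m pendant '[[0,0,0,0,0.5],[0,0,0,0,0.3],[0,0,0,0,0.1],[0,0,0,0,-0.2],[0,0,0,0,-0.2],[0,0,-0.01,0,-0.2],[0,0,-0.02,0,-0.2],[0,0,-0.03,0,-0.2],[0,0,-0.04,0,-0.2],[0,0,-0.04,0,-0.2],[0,0,0,0,-0.2],[0,0,0,0,-0.2]]' 20
python3 -m pendant '[[0,-0.04,0,0,-1],[0,-0.04,0,0,-1],[0,-0.04,0,0,-1],[0,-0.02,0,0,-1],[0,0,0,0,-1]]'
python3 - <<'E'
from h import *
d=grab('scene','s4');e=grab('top','t4')
a=cv2.imread('pics/s4.png')[140:250,370:500];b=cv2.imread('pics/t4.png')[140:220,140:240]
o=np.zeros((440,790,3),np.uint8);o[:,:520]=cv2.resize(a,(520,440),interpolation=2);o[:216,520:]=cv2.resize(b,(270,216),interpolation=2)
o[224:440,520:]=cv2.resize(cv2.imread('pics/s4.png'),(270,216));cv2.imwrite('pics/z4.png',o)
E
```

```text
t: 18.45
tool_pos: [0.5502, 0.1767, 0.2184]
tool_rot: [-180.0, -0.0, 168.7]
contact_force: [-0.7, -0.7, 0.3]
opening: 0.0512
grasp_force: 0.0
t: 19.08
tool_pos: [0.5225, 0.0385, 0.2176]
tool_rot: [-180.0, -0.1, 168.5]
contact_force: [0.1, 1.3, -0.6]
opening: 0.0855
grasp_force: 0.0
```

View pics/z4.png

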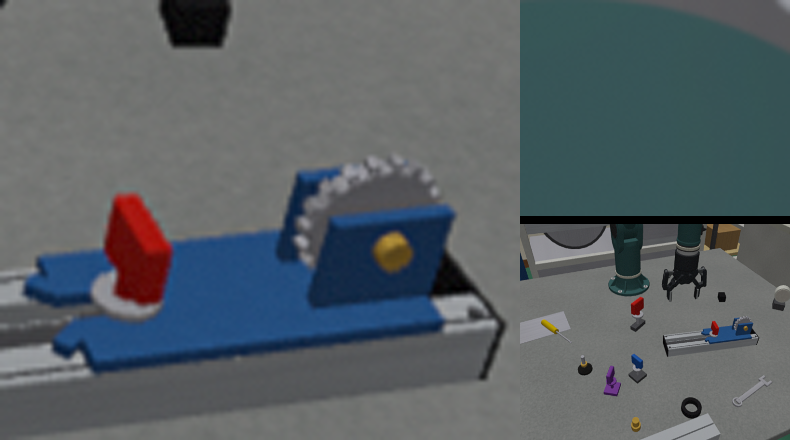

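The bolt stands upright in the foot slot with its wing across the rail. The gripper is clear and everything else is where it was.

```bash
python3 -c "
from cell import manip
print(manip.job_done())"
```

```text
the job is handed in; nothing more can be done
None
```

The small red-winged bolt is locked in the rail: I slid it to the inner end of the foot slot, gave it a quarter turn so the wing lies across the rail, and left it upright; the blue bolt was not touched, and I handed the job in at about 19 s.

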